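# Hang the gluing caul back on its rack

### The arm

A 6-joint arm with a two-finger parallel gripper is mounted at the origin on the work surface. World frame = base frame: x ahead of the robot, y to its left, z up, the work surface at z = 0. Lengths are in mm, angles in rad, forces in N, time in s.
With the tool pointing down it reaches from about 300 to 775 mm from the base axis. Payload 14.6 kg.
Tool frame: the origin (TCP) lies between the finger pads; the fingertips stand 25 mm ahead of it and the grasp point (between the pads) lies 6 mm ahead of it (arm.tip_extent is the distance from the TCP to the fingertips, in mm); z points along the fingers, y is the direction in which the jaws open and shut (so a half turn about z gives the same grasp; the last joint's range is limited). The gripper opens to 85 mm and grips with 20 to 120 N. Pads are 22 mm wide; open, the fingers measure 114 mm over their backs; the gripper's body (76 mm by 85 mm) begins 54 mm behind the grasp point. The pads swing forward as they close: fully open they stand 13 mm farther back than shut.
Start: joints at [-1.412, 0.3, 1.521, -0, 1.321, -0.067], TCP at [123.131, -536.03, 256.281] pointing down, gripper open.
Joint ranges: [-3.03, 3.03], [-0.79, 2.21], [0.23, 2.52], [-1.04, 4.18], [0, 3.07], [-2.55, 2.55]. Speed limits (rad/s): [2.22, 2.22, 2.57, 3.14, 3.14, 3.14].

### API

Orientations are given as a unit quaternion [x, y, z, w].
In Python, from station import arm gives the robot as it stands. The module is installed in compiled form; this text tells all that it offers.
- The arm moves only by the tool send_rows, never from a script. Its argument "series" is a list of rows, each an object of numbers: "ax", "ay", "az": the turn, a rotation vector about the tool's x, y, z in degrees; "x", "y", "z": the shift along the tool's x, y, z in cm; "claw": the finger opening in cm, from 0 to 8.54. A call has 1 to 12 rows; each row is the pose to reach, as a shift and turn from the pose commanded when the call began, along the tool's axes at that moment; what a row does not reach only later rows make up. A row lasts 1/8 s, in which the tool goes at most 62.5 mm and 10.7 degrees, less where a joint would pass 70% of its speed; a pose out of reach is approached as far as the arm can. A call with a gripper value outside its range is refused whole. The fingers move at their own pace and stop on an object; "squeeze" is the grip in N (left out, the last holds). Time passes only in rows, so rows that repeat a pose let the fingers close. It gives the time, the measured TCP pose, the force and the opening at its end, in the units of the state.
- arm.get_obs(): the state, without advancing time (a new reading comes with each control period).
- arm.camera(name): name is "scene" or "top" or "wrist"; returns a dict with "pixels" (400x640x3 uint8, red, green, blue), "z_map" (400x640 float32, mm along the optical axis (not along the pixel's ray), 0 where there is no reading), "vfov" (degrees; the focal length in pixels is half the picture's height over the tangent of half this angle, whatever the lens; pixels are square), "cx", "cy" (the principal point, pixels), "origin" and "rotation" of the camera in the world; the wrist camera has in their place "tool_from_camera" (4x4, takes a point from camera to tool coordinates, whose origin is the TCP and whose axes are the flange's). Camera axes: x right, y down, z forward; pixel columns grow to the right and rows downward; lengths in mm; the calibration is good to about 2 mm. A picture is of the moment at which its call begins: read the wrist's pose just before it.
- arm.job_done(): hands the job in, once; it reports no verdict.
The state is a dict: "time_s": time; "q": joint angles; "qd": joint speeds; "effort": joint torques, N m; "position": TCP position; "ee_rot": TCP orientation; "wrist_force": force on the tool from outside, world axes, zero at the start; "wrist_torque": the same for the moment, N m; "opening": finger opening in mm.
Only numpy, scipy, OpenCV 4.12 (cv2) and the standard library are available. Lean on these libraries where they do the work, as an engineer would, in place of code of your own. Each camera call takes 0.05 s, during which the arm holds its last target. There are 200 camera calls.

### The job

Take the bare plywood caul out of its slotted stand and hang it by its eye on the empty brass peg of the rack, then slide it back along the peg until it rests against the board. Let it hang freely there, and do not disturb the blue caul on the other peg or the other things on the bench.

Things in the scene. Friction and masses are not known exactly. Their poses are not given: they have to be found in the camera images.
- caul: The caul to hang: flat pale plywood plate, 100 g, 10 mm thick (x), 130 mm tall (z), same front and back. Origin: middle of its lower edge. Width (y): 112 mm with round bouts at z = 0-52 mm, 56 mm with the eye at z = 55-105 mm, then a plain 40 mm wide tab at z = 104-130 mm to grip across the thickness. Starts upright in the stand's slot.
- caul_eye (a point): Centre of the caul's round eye, a through hole 24 mm in diameter along the caul's x axis, 80 mm above its lower edge and 50 mm below its top.
- stand: Dark wooden block fixed to the bench, 70 mm (x) by 136 mm (y) by 30 mm tall, origin under its centre. A slot along its y axis, 13 mm wide, 120 mm long and 22 mm deep (floor 8 mm above the bench), holds the caul upright; lift straight up.
- rack: Dark wooden board standing on the bench, fixed, 340 mm long (y), 205 mm tall, 20 mm thick. Origin on the bench at the middle of its front face; the face looks along its -x axis and its foot lies behind it. Two brass pegs stick out of the face, 170 mm above the bench, 150 mm apart.
- free_peg: The empty brass peg, a round bar 10 mm in diameter and 118 mm long, fixed in the board, with a round end of the same diameter. Origin at its root, on its axis in the plane of the board's face, 170 mm above the bench. It points along its own -x axis (out of the board) and rises 6 degrees towards its tip.
- free_peg_tip (a point): Tip of the empty peg: 117 mm out from the board's face and 12 mm higher than its root.
- used_peg: The other brass peg, identical, on which the blue caul hangs; leave it alone.
- blue_caul: Blue-painted caul of the same shape and size as the plywood one, hanging loose on the other peg against the board. Origin at the middle of its lower edge. Leave it there.
- sanding_block: Loose sanding block of pale wood with a cork top, 70 x 45 x 38 mm, lying on the bench; origin under its centre. Bystander.
- glue_jar: Loose amber glass glue jar with black cap, 48 mm diameter, 62 mm tall; origin under its centre. Bystander.
- plane: Loose small brass thumb plane, 75 x 28 x 39 mm, origin under its centre. Bystander. To the right of it, beyond y = -0.4, a violin up to 75 mm tall lies fixed on the bench.
There are look-alikes about, which are no part of the job. Of the things that look like the caul, the middle-sized one is meant.

How it is judged:
By the outcome, as a careful person would: the job done as asked, in the order asked, and still so for the second after the job is handed in, with the robot touching nothing.
It also fails if it takes over 67 s, if anything falls off the work surface, if the arm or the gripper's body presses on something with over 40 N, if the wrist force passes 120 N, or if a joint passes its speed limit or range.

## Working session

There is one attempt and no reset: what is moved stays moved. The work goes in short steps, Python scripts to look and compute and a tool call to move; the robot and the scene stay as the last step left them, time stands still between calls to the robot, and variables do not carry over. Pictures are saved under pics/ and viewed, about 8 in all and at most 12, crops included, and the job is handed in when it is done.

Besides the shell and the picture viewer there is one more tool, called as name(argument=value, ...), one argument or row to a line, values as JSON. send_rows: Moves the arm, as the interface text tells. Its arguments: {"type":"object","properties":{"series":{"type":"array"},"squeeze":{"type":"number"}},"required":["series"]}

```bash
mkdir -p pics; cat > h.py <<'E'
import numpy as np, cv2
from station import arm
from scipy.spatial.transform import Rotation as R
def shot(name):
    o=arm.get_obs(); c=arm.camera(name)
    if name=='wrist':
        T=np.eye(4);T[:3,:3]=R.from_quat(o['ee_rot']).as_matrix();T[:3,3]=o['position']
        M=T@np.array(c['tool_from_camera']);c['rotation']=M[:3,:3];c['origin']=M[:3,3]
    c['rotation']=np.array(c['rotation']).reshape(3,3);c['origin']=np.array(c['origin'])
    c['f']=200/np.tan(np.radians(c['vfov'])/2)
    return c
def save(c,n,crop=None,s=1):
    im=c['pixels'][:,:,::-1]
    if crop: im=im[crop[1]:crop[3],crop[0]:crop[2]]
    cv2.imwrite('pics/'+n,cv2.resize(im,None,fx=s,fy=s,interpolation=cv2.INTER_CUBIC))
def cloud(c):
    v,u=np.mgrid[:400,:640];z=c['z_map']
    P=np.stack([(u-c['cx'])*z/c['f'],(v-c['cy'])*z/c['f'],z],-1)
    W=P@c['rotation'].T+c['origin'];W[z<=0]=np.nan
    return W
E
python3 - <<'E'
from h import *
import pickle
for n in ['scene','top','wrist']:
    c=shot(n);pickle.dump(c,open(n+'.pkl','wb'));save(c,n+'0.png');print(n,c['origin'],c['f'],c['rotation'].round(3).tolist(),(c['z_map']>0).mean())
o=arm.get_obs();print(o['position'],o['ee_rot'],o['time_s'],arm.tip_extent)
E
```

```text
Traceback (most recent call last):
  File "h.py", line 9, in shot
    c['rotation']=np.array(c['rotation']).reshape(3,3);c['origin']=np.array(c['origin'])
                  ~~~~~~~~~~~~~~~~~~~~~~~~~~~~~~~^^^^^
ValueError: cannot reshape array of size 4 into shape (3,3)
```

Rotation is a quaternion.

```bash
sed -i "s/c\['rotation'\]=np.array(c\['rotation'\]).reshape(3,3);/r=np.array(c['rotation']);c['rotation']=R.from_quat(r).as_matrix() if r.size==4 else r;/" h.py
python3 - <<'E'
from h import *
import pickle
for n in ['scene','top','wrist']:
    c=shot(n);pickle.dump(c,open(n+'.pkl','wb'));save(c,n+'0.png');print(n,c['origin'],c['f'],c['rotation'].round(3).tolist(),(c['z_map']>0).mean())
o=arm.get_obs();print(o['position'],o['ee_rot'],o['time_s'],arm.tip_extent)
E
```

```text
scene [1030.07616958  580.21809977  836.85162263] 373.95613527502394 [[-0.745, 0.434, -0.506], [0.667, 0.471, -0.578], [-0.012, -0.768, -0.64]] 0.99615234375
top [ 348.30381877  -29.67940376 1096.11732465] 429.11369037392 [[-0.017, -0.985, 0.173], [-0.999, 0.012, -0.031], [0.028, -0.174, -0.984]] 0.99612890625
wrist [ 192.85691345 -520.22879003  373.22899123] 313.50875656486187 [[0.224, -0.936, -0.272], [-0.975, -0.215, -0.061], [-0.001, 0.278, -0.96]] 0.99625
[ 123.10895834 -535.90958075  255.9308797 ] [ 9.93633768e-01  1.12657838e-01 -3.25587225e-05 -3.82040883e-04] 0.2 25.0
```

View pics/scene0.png

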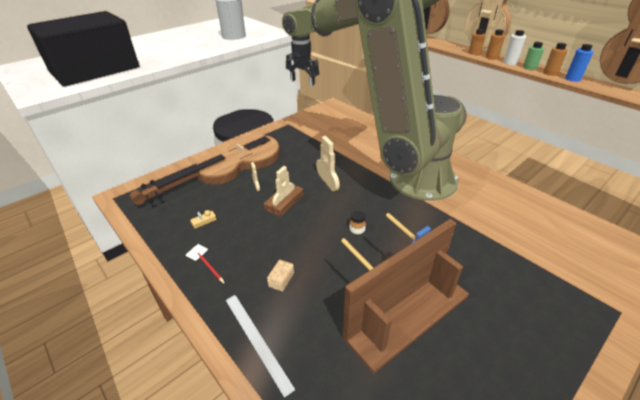

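View pics/top0.png

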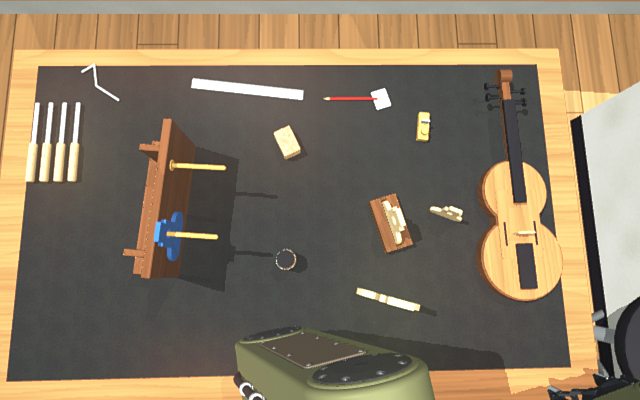

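Candidates that look like the caul (top view): the plate in the stand (392,222), a small one standing at (447,213), and a large one at (388,299). The blue one at (172,236) hangs on the used peg; the free peg runs (172,166)–(225,168). Next I measure them.

```bash
python3 - <<'E'
from h import *
import pickle
for n in ['top','scene']:
    c=pickle.load(open(n+'.pkl','rb'));W=cloud(c);c['W']=W
    hsv=cv2.cvtColor(c['pixels'],cv2.COLOR_RGB2HSV)
    m=(W[...,2]>12)&(W[...,2]<230)&(W[...,0]>50)&(W[...,0]<800)
    k,l,st,ce=cv2.connectedComponentsWithStats(m.astype(np.uint8))
    print(n)
    for i in range(1,k):
        if st[i,4]>60:
            p=W[l==i];print(st[i],np.nanmean(p,0).round(),'min',np.nanmin(p,0).round(),'max',np.nanmax(p,0).round(),hsv[l==i].mean(0).round())
W=cloud(pickle.load(open('top.pkl','rb')))
def reg(b,zlo,zhi,t):
    p=W[b[1]:b[3],b[0]:b[2]].reshape(-1,3);p=p[(p[:,2]>zlo)&(p[:,2]<zhi)]
    r=cv2.minAreaRect(p[:,:2].astype(np.float32));print(t,len(p),p.mean(0).round(1),p.max(0).round(1),[np.round(a,1) for a in r])
reg((365,185,420,260),34,160,'stand caul');reg((365,185,420,260),120,160,'stand caul top');reg((365,185,420,260),20,33,'stand')
reg((425,195,470,230),15,200,'small');reg((350,280,430,320),15,220,'large')
reg((195,155,230,175),150,200,'free peg');reg((195,228,222,245),150,200,'used peg')
for i in (reg,): pass
for (u,v) in [(180,167),(190,167),(200,167),(210,168),(220,168),(224,168)]:
    print(u,v,W[v-1:v+2,u].round(1).tolist())
p=W[110:290,130:260].reshape(-1,3);p=p[(p[:,2]>60)&(p[:,2]<150)]
# rack top
q=W[110:290,130:200].reshape(-1,3);q=q[q[:,2]>196];print('racktop',len(q),q.mean(0),cv2.minAreaRect(q[:,:2].astype(np.float32)))
c=pickle.load(open('top.pkl','rb'));save(c,'c1.png',(130,110,470,320),2.3)
E
```

```text
top
[  477    91    86   210 10143] [ 461. -557.   44.] min [ 267. -669.   12.] max [ 800. -461.   76.] [ 42. 102. 197.]
[ 33 103   7  24  79] [757. 665.  14.] min [727. 658.  12.] max [790. 671.  18.] [ 11.   1. 251.]
[ 53 103  14  79 438] [658. 593.  18.] min [580. 583.  12.] max [789. 605.  27.] [ 21.  38. 249.]
[ 68 103  13  79 441] [660. 558.  18.] min [580. 549.  12.] max [790. 570.  26.] [ 22.  36. 249.]
[417 112  13  29 302] [ 716. -344.   23.] min [ 679. -364.   12.] max [ 755. -329.   42.] [ 29.  95. 245.]
[ 123  119  103  160 7003] [501. 283. 133.] min [337. 141.  12.] max [685. 393. 217.] [ 26. 130. 149.]
[ 39 124  13  58 379] [641. 628.  18.] min [581. 619.  12.] max [732. 641.  27.] [ 23.  47. 248.]
[274 126  26  33 518] [672.  14.  37.] min [635. -18.  12.] max [714.  48.  45.] [ 27.  61. 249.]
[ 25 128  13  54 375] [638. 663.  18.] min [581. 654.  12.] max [722. 676.  25.] [ 24.  47. 248.]
[ 369  194   44   59 1548] [ 460. -240.   46.] min [ 389. -297.   12.] max [ 535. -193.  143.] [ 15. 113. 199.]
[430 207  32  15 271] [ 482. -384.   54.] min [ 464. -425.   12.] max
[... 2192 characters left out ...]
] [430.  204.3 189.3] [array([422.5, 179.8]), array([50.2, 10.2]), np.float64(84.5)]
180 167 [[576.0, 240.3, 178.1], [575.4, 242.2, 171.4], [590.3, 262.8, 101.0]]
190 167 [[nan, nan, nan], [572.9, 217.9, 180.9], [571.8, 219.0, 176.4]]
200 167 [[574.8, 196.3, 181.3], [572.9, 196.6, 179.8], [570.6, 196.4, 180.3]]
210 168 [[571.8, 174.1, 183.6], [569.7, 174.2, 183.1], [568.7, 175.3, 177.9]]
220 168 [[570.2, 151.4, 189.2], [569.0, 152.2, 185.2], [567.2, 152.5, 183.4]]
224 168 [[570.6, 143.3, 187.1], [569.1, 143.7, 184.4], [566.7, 143.6, 185.0]]
racktop 1809 [496.90505688 277.27000623 204.80350147] ((505.45074462890625, 273.854736328125), (31.68522834777832, 338.0990905761719), 85.03083038330078)
```

View pics/c1.png

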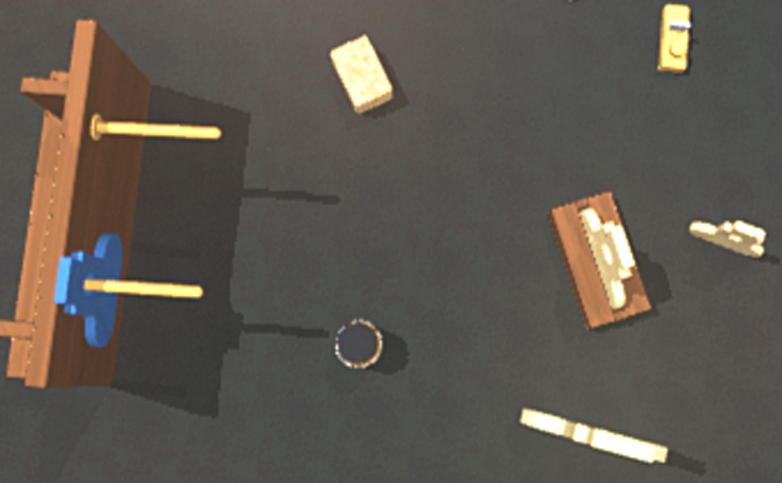

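The crop shows the plate in the stand at crop (610,260), with its top at about 138–142 mm, which fits 130 mm plus the 8 mm floor. The small one reaches 100 mm and the large one 180 mm, so the one in the stand is the middle-sized caul. Next I refine the peg and the caul yaw and work out the first move.

```bash
cat >> h.py <<'E'
def rel(tgt,yaw,frm=None,quiet=False):
    """tgt TCP world, yaw = world angle of tool y (deg), tool down; from pose (pos,quat) or measured"""
    o=arm.get_obs();p,q=frm or (o['position'],o['ee_rot'])
    Rm=R.from_quat(q);a=np.radians(yaw)
    y=np.array([np.cos(a),np.sin(a),0]);z=np.array([0,0,-1.]);M=np.column_stack([np.cross(y,z),y,z])
    d=Rm.inv().apply(np.array(tgt)-p)/10;rv=(Rm.inv()*R.from_matrix(M)).as_rotvec(degrees=True)
    print('xyz cm',d.round(2),'turn',rv.round(2))
E
python3 - <<'E'
from h import *
import pickle
fit={}
for n in ['top','scene']:
    c=pickle.load(open(n+'.pkl','rb'));W=cloud(c).reshape(-1,3)
    def sel(lo,hi): return W[((W>lo)&(W<hi)).all(1)]
    p=sel((535,125,172),(610,235,200))
    if len(p)>10: u,s,v=np.linalg.svd(p-p.mean(0));print(n,'peg',len(p),p.mean(0).round(1),v[0].round(3),'ymin',p[:,1].min())
    p=sel((300,220,30),(700,330,150)); hsv=None
    for zl,zh in [(34,200),(100,200)]:
        p=sel((380,-300,zl),(540,-185,zh));u,s,v=np.linalg.svd(p[:,:2]-p[:,:2].mean(0));print(n,'caul',zl,len(p),p.mean(0).round(1),np.degrees(np.arctan(v[0][1]/v[0][0])).round(1))
        r=cv2.minAreaRect(p[:,:2].astype(np.float32));print(r)
    p=sel((330,230,195),(700,330,212))
    print(n,'racktop',cv2.minAreaRect(p[:,:2].astype(np.float32)),p[:,2].mean())
rel((462.7,-245,230),16-90)
E
```

```text
top peg 194 [573.  188.3 181.7] [-0.087 -0.991  0.099] ymin 141.2315434809659
top caul 34 477 [ 460.8 -243.    83.9] 16.7
((465.1653137207031, -249.40939331054688), (112.95068359375, 65.20267486572266), 9.496903419494629)
top caul 100 182 [ 461.3 -243.7  125.8] 16.3
((462.4174499511719, -245.28675842285156), (55.40967559814453, 11.4900484085083), 15.774531364440918)
top racktop ((505.45074462890625, 273.854736328125), (31.68522834777832, 338.0990905761719), 85.03083038330078) 204.23184295226346
scene peg 153 [575.4 190.6 179.8] [ 0.084  0.992 -0.098] ymin 143.96567145177056
scene caul 34 384 [ 466.6 -239.2   80.8] 14.4
((463.2677917480469, -242.250244140625), (109.97984313964844, 17.161479949951172), 12.894861221313477)
scene caul 100 128 [ 465.  -240.3  119.2] 12.5
((462.15484619140625, -243.1045379638672), (59.37446594238281, 14.39326000213623), 15.388535499572754)
scene racktop ((507.18548583984375, 275.8077697753906), (31.44087028503418, 338.9362487792969), 84.7170639038086) 203.0247805236431
xyz cm [ 39.61 -20.75   2.61] turn [-0.04 -0.   -3.06]
```

send_rows(
  series=[
    {"x":4,"y":-2,"z":0,"az":0,"claw":4.5},
    {"x":8.5,"y":-4.5,"z":0,"az":-1},
    {"x":13,"y":-7,"z":0,"az":-2},
    {"x":18,"y":-9.5,"z":0,"az":-3},
    {"x":23,"y":-12,"z":0,"az":-3},
    {"x":28,"y":-14.7,"z":0,"az":-3},
    {"x":33,"y":-17.3,"z":0,"az":-3},
    {"x":37,"y":-19.4,"z":0,"az":-3},
    {"x":39.6,"y":-20.75,"z":0,"az":-3},
    {"x":39.6,"y":-20.75,"z":2,"az":-3},
    {"x":39.6,"y":-20.75,"z":2.6,"az":-3},
    {"x":39.6,"y":-20.75,"z":2.6,"az":-3},
  ],
)

```text
$.series[0]: bad value
```

```bash
python3 - <<'E'
from h import *
c=shot('wrist');save(c,'w1.png');W=cloud(c).reshape(-1,3)
p=W[((W>(390,-310,100))&(W<(530,-185,160))).all(1)]
print(len(p),p.mean(0),p.max(0),cv2.minAreaRect(p[:,:2].astype(np.float32)))
o=arm.get_obs();p=p[p[:,2]>130];print(len(p),p.mean(0),cv2.minAreaRect(p[:,:2].astype(np.float32)),o['position'],o['opening'],o['time_s'])
E
```

```text
<stdin>:4: RuntimeWarning: Mean of empty slice.
  ret = um.true_divide(
Traceback (most recent call last):
ValueError: zero-size array to reduction operation maximum which has no identity
```

View pics/w1.png

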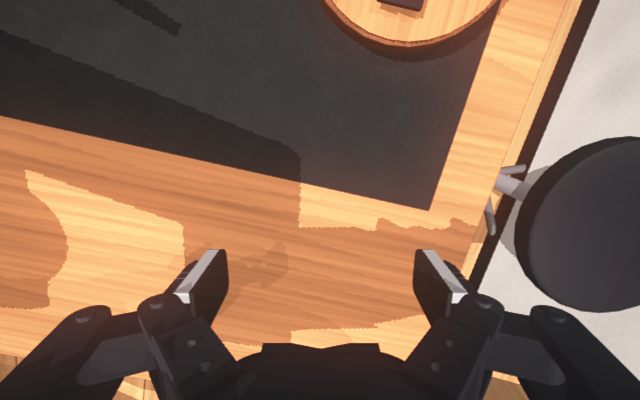

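The call was refused and the arm didn't move; the picture only shows the start view, with fingers at (205,275) and (440,275). Perhaps every key is required in each row.

send_rows(
  series=[
    {"x":4,"y":-2,"z":0,"ax":0,"ay":0,"az":0,"claw":4.5},
    {"x":8.5,"y":-4.5,"z":0,"ax":0,"ay":0,"az":-1,"claw":4.5},
    {"x":13,"y":-7,"z":0,"ax":0,"ay":0,"az":-2,"claw":4.5},
    {"x":18,"y":-9.5,"z":0,"ax":0,"ay":0,"az":-3,"claw":4.5},
    {"x":23,"y":-12,"z":0,"ax":0,"ay":0,"az":-3,"claw":4.5},
    {"x":28,"y":-14.7,"z":0,"ax":0,"ay":0,"az":-3,"claw":4.5},
    {"x":33,"y":-17.3,"z":0,"ax":0,"ay":0,"az":-3,"claw":4.5},
    {"x":37,"y":-19.4,"z":0,"ax":0,"ay":0,"az":-3,"claw":4.5},
    {"x":39.6,"y":-20.75,"z":0,"ax":0,"ay":0,"az":-3,"claw":4.5},
    {"x":39.6,"y":-20.75,"z":2,"ax":0,"ay":0,"az":-3,"claw":4.5},
    {"x":39.6,"y":-20.75,"z":2.6,"ax":0,"ay":0,"az":-3,"claw":4.5},
    {"x":39.6,"y":-20.75,"z":2.6,"ax":0,"ay":0,"az":-3,"claw":4.5},
  ],
)

```text
time_s: 1.75
position: [462.4, -245.3, 230.2]
ee_rot: [0.99, 0.138, -0.0, -0.0]
wrist_force: [0.4, -0.2, 0.1]
opening: 45.2
```

```bash
python3 - <<'E'
from h import *
c=shot('wrist');save(c,'w2.png');W=cloud(c).reshape(-1,3)
p=W[((W>(390,-310,100))&(W<(530,-185,160))).all(1)]
print(len(p),p.mean(0),p.max(0),cv2.minAreaRect(p[:,:2].astype(np.float32)))
p=p[p[:,2]>132];print(len(p),p.mean(0),p[:,2].max(),cv2.minAreaRect(p[:,:2].astype(np.float32)))
rel((462.7,-245,135),16-90)
E
```

```text
1021 [ 468.31569808 -244.74789982  132.14487379] [ 490.09773683 -234.14534331  139.98845754] ((466.0039978027344, -245.23849487304688), (48.02474594116211, 9.999597549438477), 15.845773696899414)
771 [ 463.14312626 -246.2754471   137.64554488] 139.98845753676144 ((462.17449951171875, -246.32437133789062), (40.07933044433594, 9.775199890136719), 16.184165954589844)
xyz cm [ 0.03 -0.05  9.57] turn [ 0.01 -0.01 -0.1 ]
```

View pics/w2.png

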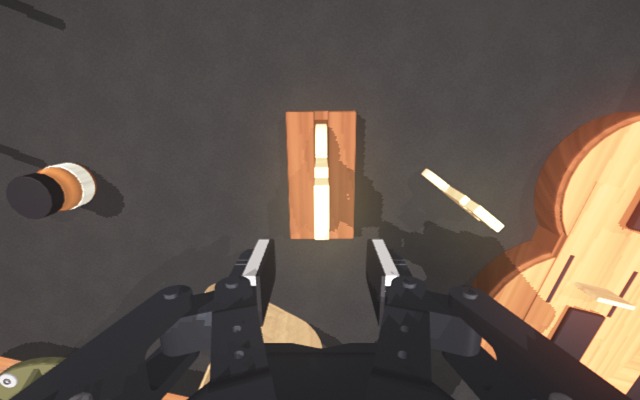

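The wrist view shows the caul in the stand slot at (321,180), midway between the fingers (265 and 375); the small look-alike is at (462,200) and the jar at (50,190). I'll descend and grip.

send_rows(
  series=[
    {"x":0,"y":0,"z":3,"ax":0,"ay":0,"az":0,"claw":4.5},
    {"x":0,"y":0.05,"z":6,"ax":0,"ay":0,"az":0,"claw":4.5},
    {"x":0,"y":0.05,"z":8.5,"ax":0,"ay":0,"az":0,"claw":4.5},
    {"x":0,"y":0.05,"z":9.4,"ax":0,"ay":0,"az":0,"claw":4.5},
    {"x":0,"y":0.05,"z":9.4,"ax":0,"ay":0,"az":0,"claw":2.5},
    {"x":0,"y":0.05,"z":9.4,"ax":0,"ay":0,"az":0,"claw":1.5},
    {"x":0,"y":0.05,"z":9.4,"ax":0,"ay":0,"az":0,"claw":0.5},
    {"x":0,"y":0.05,"z":9.4,"ax":0,"ay":0,"az":0,"claw":0.5},
    {"x":0,"y":0.05,"z":9.4,"ax":0,"ay":0,"az":0,"claw":0.5},
    {"x":0,"y":0.05,"z":9.4,"ax":0,"ay":0,"az":0,"claw":0.5},
    {"x":0,"y":0.05,"z":9.4,"ax":0,"ay":0,"az":0,"claw":0.5},
  ],
  squeeze=50,
)

```text
time_s: 3.18
position: [463.3, -245.9, 137.5]
ee_rot: [0.99, 0.139, 0.001, 0.001]
wrist_force: [-0.3, 0.3, 7.1]
opening: 8.9
```

send_rows(
  series=[
    {"x":0,"y":0,"z":-0.6,"ax":0,"ay":0,"az":0,"claw":0.5},
    {"x":0,"y":0,"z":-2,"ax":0,"ay":0,"az":0,"claw":0.5},
    {"x":0,"y":0,"z":-4,"ax":0,"ay":0,"az":0,"claw":0.5},
    {"x":0,"y":0,"z":-6.5,"ax":0,"ay":0,"az":0,"claw":0.5},
    {"x":0,"y":0,"z":-9,"ax":0,"ay":0,"az":0,"claw":0.5},
    {"x":0,"y":0,"z":-11,"ax":0,"ay":0,"az":0,"claw":0.5},
    {"x":0,"y":0,"z":-12,"ax":0,"ay":0,"az":0,"claw":0.5},
    {"x":0,"y":0,"z":-12,"ax":0,"ay":0,"az":0,"claw":0.5},
  ],
)

```text
time_s: 4.18
position: [462.8, -245.6, 256.8]
ee_rot: [0.99, 0.139, 0.0, 0.0]
wrist_force: [-0.4, 0.1, -1.3]
opening: 8.9
```

```bash
python3 - <<'E'
from h import *
o=arm.get_obs();print(o['position'],o['opening'],o['wrist_force'])
P=o['position'];q=o['ee_rot'];Rm=R.from_quat(q).as_matrix()
for n in ['wrist','scene']:
    c=shot(n);W=cloud(c).reshape(-1,3);T=(W-P)@Rm
    hsv=cv2.cvtColor(c['pixels'],cv2.COLOR_RGB2HSV).reshape(-1,3)
    m=(abs(T[:,1])<25)&(abs(T[:,0])<75)&(T[:,2]>28)&(T[:,2]<150)&(hsv[:,2]>120)
    p=T[m];print(n,len(p),p.mean(0).round(1),p.min(0).round(1),p.max(0).round(1))
    A=np.c_[p[:,0],p[:,2],np.ones(len(p))];k=np.linalg.lstsq(A,p[:,1],rcond=None)[0];print('plane y=',k.round(4))
save(c,'s2.png',(220,100,420,220),3)
cc=c
# eye target: staging 30 mm before peg tip
d=np.array([-.0872,-.9962,0])
tip=np.array([573.5,188.3,0]);tip=tip+d*((188.3-141.2)/.9962);print('tip',tip)
st=tip+d*35;rel((st[0],st[1],238),-95);print(st)
E
```

```text
[ 462.81349743 -245.64481169  256.84175575] 8.891403110358233 [-0.35994607  0.11404313 -1.27229443]
wrist 1174 [36.   0.4 71.5] [25.9 -4.6 28. ] [ 54.6   5.4 105.2]
plane y= [-0.0078  0.0025  0.4997]
scene 495 [ 4.5 -5.7 86.7] [-56.3 -10.8  28.5] [ 55.7   3.9 133.6]
plane y= [ 0.0247 -0.0172 -4.3198]
tip [569.37721341 141.2          0.        ]
xyz cm [ 19.64 -30.98   1.77] turn [-0.04  0.05 20.93]
[566.32521341 106.333        0.        ]
```

View pics/s2.png

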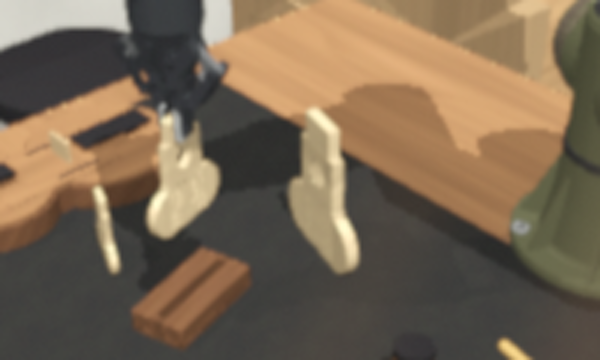

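Lifted cleanly and hanging vertical in the grip (crop 185,190); the large one is untouched at (325,190). On to staging, 35 mm before the peg tip.

send_rows(
  series=[
    {"x":1.5,"y":-2,"z":0,"ax":0,"ay":0,"az":1,"claw":0.5},
    {"x":3.5,"y":-5.5,"z":0,"ax":0,"ay":0,"az":4,"claw":0.5},
    {"x":6,"y":-9.5,"z":0,"ax":0,"ay":0,"az":7,"claw":0.5},
    {"x":8.5,"y":-13.5,"z":0,"ax":0,"ay":0,"az":10,"claw":0.5},
    {"x":11,"y":-17.5,"z":0,"ax":0,"ay":0,"az":13,"claw":0.5},
    {"x":13.5,"y":-21.5,"z":0.5,"ax":0,"ay":0,"az":16,"claw":0.5},
    {"x":16,"y":-25.2,"z":1,"ax":0,"ay":0,"az":18,"claw":0.5},
    {"x":18,"y":-28.5,"z":1.5,"ax":0,"ay":0,"az":20,"claw":0.5},
    {"x":19.2,"y":-30.4,"z":1.8,"ax":0,"ay":0,"az":21,"claw":0.5},
    {"x":19.65,"y":-31,"z":1.8,"ax":0,"ay":0,"az":21,"claw":0.5},
    {"x":19.65,"y":-31,"z":1.8,"ax":0,"ay":0,"az":21,"claw":0.5},
  ],
)

```text
time_s: 5.65
position: [566.5, 106.2, 237.9]
ee_rot: [0.999, -0.044, -0.0, 0.0]
wrist_force: [0.3, -0.5, -0.4]
opening: 8.9
```

```bash
python3 - <<'E'
from h import *
o=arm.get_obs();print(o['position'],o['ee_rot'],o['opening'],o['wrist_force'],o['time_s'])
P=o['position'];Rm=R.from_quat(o['ee_rot']).as_matrix()
for n in ['wrist','top','scene']:
    c=shot(n);W=cloud(c)
    hsv=cv2.cvtColor(c['pixels'],cv2.COLOR_RGB2HSV)
    m=((W>(535,125,165))&(W<(610,240,200))).all(-1)&(hsv[...,1]>60)
    p=W[m];T=(p-P)@Rm
    if len(p)>10:
        u,s,v=np.linalg.svd(T-T.mean(0));print(n,len(p),'peg world',p.mean(0).round(1),'tool',T.mean(0).round(1),v[0].round(3),'nearest tip tool y',T[:,1].max().round(1),T[:,1].min().round(1))
        b=T[T[:,1]>-75];print('   near-tip pts x range',b[:,0].min().round(1),b[:,0].max().round(1),'z',b[:,2].min().round(1),b[:,2].max().round(1))
    save(c,n+'3.png')
rel((566.3,106.3,232),-95)
E
python3 -c "
import cv2,numpy as np
a=cv2.imread('pics/wrist3.png');b=cv2.imread('pics/top3.png')[100:250,120:360]
b=cv2.resize(b,(640,400));cv2.imwrite('pics/m3.png',cv2.resize(np.vstack([a,b]),(480,600)))"
```

```text
[566.48817751 106.1506702  237.89892975] [ 9.99036414e-01 -4.38871891e-02 -3.79269276e-04  1.19591681e-04] 8.912578093916082 [ 0.28191679 -0.49769449 -0.36586395] 5.65
wrist 670 peg world [575.9 186.3 179.2] tool [  2.4 -80.7  58.7] [-0.009  0.995 -0.104] nearest tip tool y -33.6 -134.7
   near-tip pts x range -4.7 5.4 z 51.5 60.9
scene 163 peg world [575.8 193.6 179.7] tool [  1.7 -88.   58.1] [ 0.003  0.995 -0.101] nearest tip tool y -38.3 -134.4
   near-tip pts x range -3.4 6.2 z 50.6 60.8
xyz cm [-0.03 -0.07  0.64] turn [ 0.01 -0.   -0.11]
```

View pics/m3.png

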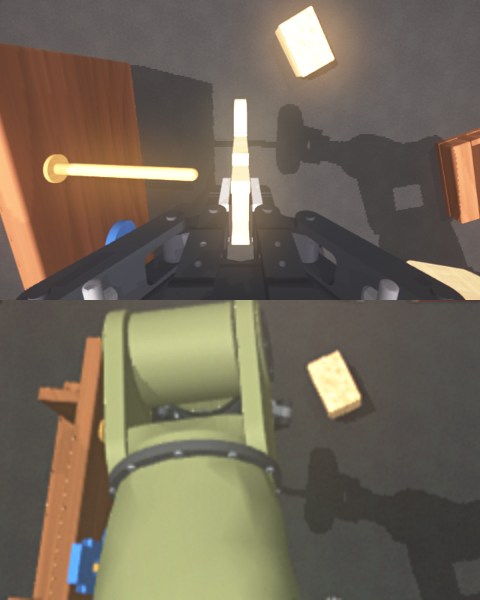

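Top part: the wrist view shows the peg at (45–195,170) in line with the eye, tip just left of the caul; lower part: the top view is blocked by the arm. In tool axes the peg axis is at x≈+0.4 mm and its tip axis at z≈56.5, with the eye at z≈49.5. I'll lower 7 mm and go in along the slope.

send_rows(
  series=[
    {"x":0.05,"y":0,"z":0.65,"ax":0,"ay":0,"az":0,"claw":0.5},
    {"x":0.05,"y":-1,"z":0.65,"ax":0,"ay":0,"az":0,"claw":0.5},
    {"x":0.05,"y":-2,"z":0.65,"ax":0,"ay":0,"az":0,"claw":0.5},
    {"x":0.05,"y":-3,"z":0.65,"ax":0,"ay":0,"az":0,"claw":0.5},
    {"x":0.05,"y":-4,"z":0.7,"ax":0,"ay":0,"az":0,"claw":0.5},
    {"x":0.05,"y":-5,"z":0.8,"ax":0,"ay":0,"az":0,"claw":0.5},
    {"x":0.05,"y":-5.5,"z":0.85,"ax":0,"ay":0,"az":0,"claw":0.5},
    {"x":0.05,"y":-5.5,"z":0.85,"ax":0,"ay":0,"az":0,"claw":0.5},
  ],
)

```text
time_s: 6.8
position: [571.9, 161.5, 229.7]
ee_rot: [0.999, -0.044, -0.0, 0.0]
wrist_force: [-0.4, -0.2, -0.9]
opening: 9.5
```

```bash
python3 - <<'E'
from h import *
o=arm.get_obs();print(o['position'],o['opening'],o['wrist_force'],o['time_s'])
c=shot('wrist');d=shot('scene')
a=c['pixels'][80:330,20:420,::-1];b=d['pixels'][170:330,320:480,::-1]
cv2.imwrite('pics/m4.png',np.hstack([cv2.resize(a,(440,440)),cv2.resize(b,(360,440),interpolation=cv2.INTER_CUBIC)]))
E
```

```text
[571.90856324 161.45519337 229.66241955] 9.452997248444689 [-0.43996534 -0.21206374 -0.88188631] 6.8
```

View pics/m4.png

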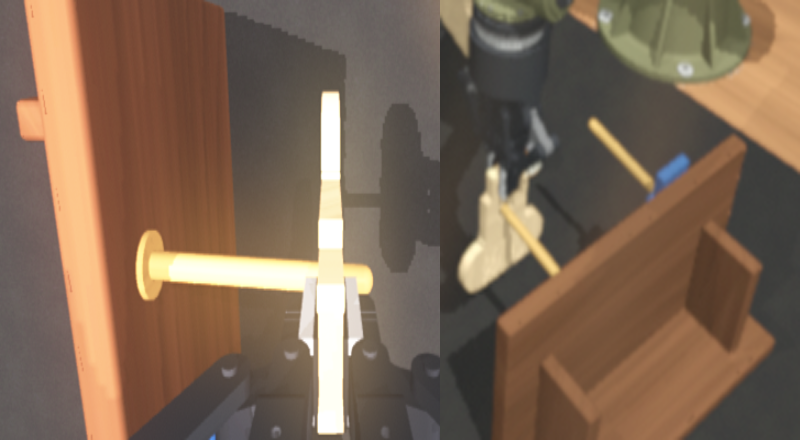

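The eye is on the peg: the left part shows the tip past the plate at (365,280), the right part shows the peg entering the plate at (505,210), and forces are near zero. I'll go deeper and then lower onto the peg.

send_rows(
  series=[
    {"x":0,"y":-1,"z":0.1,"ax":0,"ay":0,"az":0,"claw":0.5},
    {"x":0,"y":-2,"z":0.2,"ax":0,"ay":0,"az":0,"claw":0.5},
    {"x":0,"y":-3,"z":0.3,"ax":0,"ay":0,"az":0,"claw":0.5},
    {"x":0,"y":-4,"z":0.4,"ax":0,"ay":0,"az":0,"claw":0.5},
    {"x":0,"y":-4.6,"z":0.5,"ax":0,"ay":0,"az":0,"claw":0.5},
    {"x":0,"y":-4.6,"z":0.7,"ax":0,"ay":0,"az":0,"claw":0.5},
    {"x":0,"y":-4.6,"z":0.9,"ax":0,"ay":0,"az":0,"claw":0.5},
    {"x":0,"y":-4.6,"z":1.05,"ax":0,"ay":0,"az":0,"claw":0.5},
    {"x":0,"y":-4.6,"z":1.05,"ax":0,"ay":0,"az":0,"claw":0.5},
  ],
)

```text
time_s: 8.02
position: [576.0, 206.8, 219.2]
ee_rot: [0.999, -0.044, -0.0, 0.0]
wrist_force: [-0.2, 0.7, -0.4]
opening: 9.4
```

send_rows(
  series=[
    {"x":0,"y":0,"z":0.15,"ax":0,"ay":0,"az":0,"claw":0.5},
    {"x":0,"y":0,"z":0.15,"ax":0,"ay":0,"az":0,"claw":1.2},
    {"x":0,"y":0,"z":0.15,"ax":0,"ay":0,"az":0,"claw":1.8},
    {"x":0,"y":0,"z":0.15,"ax":0,"ay":0,"az":0,"claw":2.6},
    {"x":0,"y":0,"z":0.15,"ax":0,"ay":0,"az":0,"claw":2.8},
    {"x":0,"y":0,"z":0.15,"ax":0,"ay":0,"az":0,"claw":2.8},
    {"x":0,"y":0,"z":-0.8,"ax":0,"ay":0,"az":0,"claw":2.8},
    {"x":0,"y":0,"z":-2.5,"ax":0,"ay":0,"az":0,"claw":2.8},
    {"x":0,"y":0,"z":-5,"ax":0,"ay":0,"az":0,"claw":2.8},
    {"x":0,"y":0,"z":-6,"ax":0,"ay":0,"az":0,"claw":2.8},
    {"x":0,"y":0,"z":-6,"ax":0,"ay":0,"az":0,"claw":2.8},
  ],
)

```text
time_s: 9.4
position: [576.1, 207.0, 280.1]
ee_rot: [0.999, -0.044, 0.001, -0.0]
wrist_force: [-0.3, 0.5, -0.5]
opening: 27.9
```

```bash
cat > chk.py <<'E'
from h import *
import sys
o=arm.get_obs();print(o['position'],o['opening'],o['wrist_force'],o['time_s'])
n=np.array([.0872,.9962,0]);face=None
for nm in ['wrist','scene']:
    c=shot(nm);W=cloud(c);hsv=cv2.cvtColor(c['pixels'],cv2.COLOR_RGB2HSV)
    s=(W-np.array([569.4,141.2,0]))@n   # distance in from peg tip
    pl=(W[...,0]>505)&(W[...,0]<650)&(s>-30)&(s<116)&(hsv[...,2]>120)
    for t,zl,zh in [('tab',188,230),('bout',75,140)]:
        m=pl&(W[...,2]>zl)&(W[...,2]<zh)&(hsv[...,1]<130)
        if m.sum()>15: p=W[m];print(nm,t,m.sum(),'s min/med/max',np.percentile(s[m],[2,50,98]).round(1),'x',p[:,0].min().round(1),p[:,0].max().round(1),'z',p[:,2].min().round(1),p[:,2].max().round(1))
    b=(W[...,0]>505)&(W[...,0]<660)&(W[...,2]>40)&(W[...,2]<150)&(s>105)&(s<130)
    if b.sum()>15: print(nm,'board face s',np.median(s[b]).round(1))
    save(c,nm+sys.argv[1]+'.png')
a=cv2.imread('pics/wrist%s.png'%sys.argv[1]);b=cv2.imread('pics/scene%s.png'%sys.argv[1])[170:330,320:480]
cv2.imwrite('pics/m%s.png'%sys.argv[1],np.hstack([cv2.resize(a,(480,400)),cv2.resize(b,(320,400),interpolation=cv2.INTER_CUBIC)]))
E
python3 chk.py 5
```

```text
[576.13764889 207.02450229 280.11190624] 27.911994819850364 [-0.26079367  0.50187807 -0.51084429] 9.4
wrist tab 1518 s min/med/max [61.5 67.6 73.2] x 546.9 603.5 z 188.1 220.4
wrist bout 525 s min/med/max [54.7 59.  67.2] x 519.9 630.6 z 91.0 140.0
wrist board face s 120.7
scene tab 202 s min/med/max [65.1 73.1 75.9] x 547.2 604.0 z 188.2 220.3
scene bout 304 s min/med/max [59.6 68.  70.3] x 519.2 631.9 z 95.8 139.9
```

View pics/m5.png

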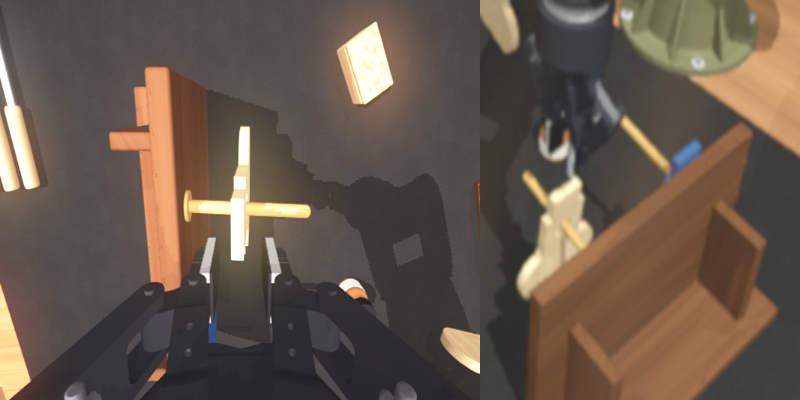

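The caul hangs on the peg (left part (240,190), right part (555,240)), free of the gripper and tilted about 6° square to the peg, roughly 45 mm off the board. Next I close the fingers, come down in front of it above the peg, and push.

send_rows(
  series=[
    {"x":0,"y":1.5,"z":0,"ax":0,"ay":0,"az":0,"claw":1},
    {"x":0,"y":3.5,"z":0,"ax":0,"ay":0,"az":0,"claw":0},
    {"x":0,"y":3.5,"z":0,"ax":0,"ay":0,"az":0,"claw":0},
    {"x":0,"y":3.5,"z":0,"ax":0,"ay":0,"az":0,"claw":0},
    {"x":0,"y":3.5,"z":2,"ax":0,"ay":0,"az":0,"claw":0},
    {"x":0,"y":3.5,"z":4,"ax":0,"ay":0,"az":0,"claw":0},
    {"x":0,"y":3.5,"z":5.8,"ax":0,"ay":0,"az":0,"claw":0},
    {"x":0,"y":3.5,"z":6.5,"ax":0,"ay":0,"az":0,"claw":0},
    {"x":0,"y":3.5,"z":6.5,"ax":0,"ay":0,"az":0,"claw":0},
  ],
)

```text
time_s: 10.62
position: [572.9, 172.2, 214.2]
ee_rot: [0.999, -0.044, -0.0, 0.0]
wrist_force: [-0.3, -0.3, -0.7]
opening: -0.2
```

send_rows(
  series=[
    {"x":0,"y":-0.6,"z":0,"ax":0,"ay":0,"az":0,"claw":0},
    {"x":0,"y":-1.2,"z":0.1,"ax":0,"ay":0,"az":0,"claw":0},
    {"x":0,"y":-1.8,"z":0.15,"ax":0,"ay":0,"az":0,"claw":0},
    {"x":0,"y":-2.4,"z":0.2,"ax":0,"ay":0,"az":0,"claw":0},
    {"x":0,"y":-3.0,"z":0.3,"ax":0,"ay":0,"az":0,"claw":0},
    {"x":0,"y":-3.5,"z":0.35,"ax":0,"ay":0,"az":0,"claw":0},
    {"x":0,"y":-4.0,"z":0.4,"ax":0,"ay":0,"az":0,"claw":0},
    {"x":0,"y":-4.5,"z":0.45,"ax":0,"ay":0,"az":0,"claw":0},
    {"x":0,"y":-4.5,"z":0.45,"ax":0,"ay":0,"az":0,"claw":0},
  ],
)

```text
time_s: 11.75
position: [576.8, 217.4, 209.5]
ee_rot: [0.999, -0.044, -0.0, -0.0]
wrist_force: [-0.9, -0.0, 0.2]
opening: -0.1
```

```bash
python3 chk.py 6
```

```text
[576.7598078  217.4150445  209.47795908] -0.09749234742526558 [-0.914155   -0.01111202  0.15912633] 11.75
wrist tab 3736 s min/med/max [ 70.4  98.3 107.9] x 566.4 606.6 z 188.0 230.0
wrist bout 1753 s min/med/max [ 92.2  95.1 105. ] x 546.1 634.7 z 84.4 140.0
wrist board face s 120.7
scene tab 226 s min/med/max [ 72.1 108.8 114. ] x 556.6 606.3 z 188.0 222.3
```

send_rows(
  series=[
    {"x":0,"y":-0.4,"z":0.03,"ax":0,"ay":0,"az":0,"claw":0},
    {"x":0,"y":-0.8,"z":0.06,"ax":0,"ay":0,"az":0,"claw":0},
    {"x":0,"y":-1.0,"z":0.08,"ax":0,"ay":0,"az":0,"claw":0},
    {"x":0,"y":-1.0,"z":0.08,"ax":0,"ay":0,"az":0,"claw":0},
  ],
)

```text
time_s: 12.35
position: [577.7, 227.1, 208.9]
ee_rot: [0.999, -0.044, -0.0, 0.0]
wrist_force: [-0.1, 0.3, -0.1]
opening: -0.1
```

```bash
python3 chk.py 7
```

```text
[577.72102799 227.05049153 208.9113036 ] -0.0860546642608032 [-0.08764389  0.31956823 -0.05869683] 12.35
wrist tab 3663 s min/med/max [ 80.  101.3 110.7] x 570.9 607.2 z 188.0 230.0
wrist bout 1575 s min/med/max [ 91.   94.8 104.1] x 548.9 634.0 z 89.1 140.0
wrist board face s 120.7
scene tab 189 s min/med/max [ 82.  109.9 113.3] x 552.7 607.5 z 188.0 229.7
```

View pics/m7.png

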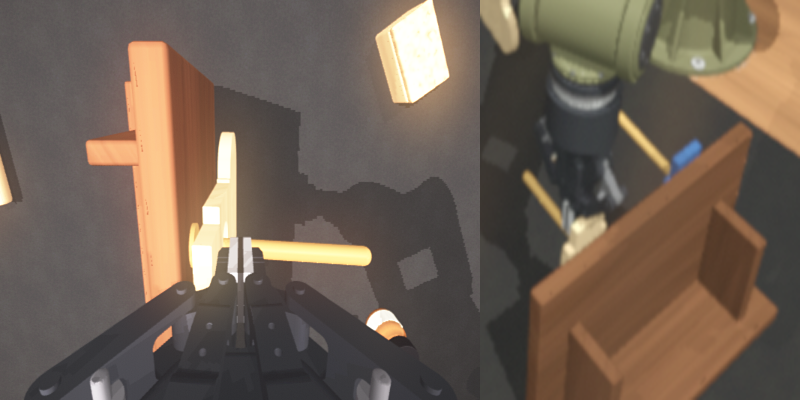

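Left part: the caul is at (215,220), close to the board, with fingers at (240,255) in front of it; force is near zero. I'll compare its tilt with the blue caul's and push a little more.

send_rows(
  series=[
    {"x":0,"y":-0.2,"z":0.02,"ax":0,"ay":0,"az":0,"claw":0},
    {"x":0,"y":-0.4,"z":0.04,"ax":0,"ay":0,"az":0,"claw":0},
    {"x":0,"y":-0.4,"z":0.04,"ax":0,"ay":0,"az":0,"claw":0},
  ],
)

```text
time_s: 12.82
position: [578.2, 231.0, 208.7]
ee_rot: [0.999, -0.044, 0.0, 0.0]
wrist_force: [0.5, -1.6, 1.2]
opening: 0.4
```

```bash
cat > prof.py <<'E'
from h import *
import pickle
n=np.array([.0872,.9962,0]);t=np.array([.9962,-.0872,0])
def prof(c,lab,pl):
    W=cloud(c);hsv=cv2.cvtColor(c['pixels'],cv2.COLOR_RGB2HSV)
    s=(W-np.array([569.4,141.2,0]))@n;l=(W-np.array([569.4,141.2,0]))@t
    b=(l>-250)&(l<60)&(W[...,2]>30)&(W[...,2]<195)&(s>108)&(s<130)&(hsv[...,0]<15)&(hsv[...,1]>100)
    if b.sum()>20: print(lab,'board s',np.percentile(s[b],[10,50,90]).round(1),b.sum())
    m=((hsv[...,0]>95)&(hsv[...,0]<125)&(hsv[...,1]>90)&(abs(l+150)<62)) if pl=='blue' else ((hsv[...,1]<130)&(hsv[...,2]>110)&(hsv[...,0]<40)&(abs(l)<62))
    m&=(s>60)&(s<135)&(W[...,2]>70)
    for z in range(80,225,12):
        k=m&(abs(W[...,2]-z)<6)
        if k.sum()>6: print(lab,pl,z,k.sum(),np.percentile(s[k],[5,50,95]).round(1))
c=pickle.load(open('top.pkl','rb'));prof(c,'top0','blue')
c=shot('wrist');prof(c,'wrist','ply');prof(c,'wrist','blue')
E
python3 prof.py
```

```text
top0 board s [121.4 122.2 122.9] 1989
top0 blue 80 8 [105.8 106.9 107.4]
top0 blue 92 56 [105.1 106.1 106.9]
top0 blue 104 74 [105.7 106.7 107.7]
top0 blue 116 93 [106.4 107.5 113.1]
top0 blue 128 121 [107.2 108.5 117.1]
top0 blue 140 85 [107.7 109.3 116.3]
top0 blue 152 56 [108.3 109.7 115.2]
top0 blue 164 30 [109.2 110.  112. ]
top0 blue 176 54 [109.6 110.8 111.6]
top0 blue 188 86 [110.3 112.  120.1]
top0 blue 200 44 [111.  111.9 113.1]
top0 blue 212 126 [112.3 116.3 122.4]
wrist board s [120.5 120.7 120.8] 3428
wrist ply 92 220 [74.3 75.5 76.5]
wrist ply 104 389 [76.7 78.4 79.9]
wrist ply 116 481 [80.1 81.9 89.6]
wrist ply 128 733 [83.6 85.9 94.7]
wrist ply 140 842 [87.1 89.7 97.7]
wrist ply 152 493 [90.3 92.6 99.2]
wrist ply 164 330 [ 93.6  95.7 103.9]
wrist ply 176 1011 [ 61.7  80.5 106.8]
wrist ply 188 1060 [ 86.6 103.  111.5]
wrist ply 200 5105 [ 95.  127.8 134.2]
wrist ply 212 1967 [ 86.2 110.6 118.4]
wrist ply 224 278 [ 84.9  92.1 114.9]
wrist board s [120.5 120.7 120.8] 3428
```

The blue caul hangs with its top against the board and a front tilt of only about 4°. Ours is tipped about 16° by the high push, with the eye level still about 13 mm out. I'll retreat, turn 90° and push at eye level with the open fingers straddling the peg.

send_rows(
  series=[
    {"x":0,"y":0.5,"z":-0.1,"ax":0,"ay":0,"az":0,"claw":0},
    {"x":0,"y":1.2,"z":-0.5,"ax":0,"ay":0,"az":0,"claw":0},
    {"x":0,"y":2.5,"z":-2,"ax":0,"ay":0,"az":0,"claw":0},
    {"x":0,"y":3.7,"z":-4,"ax":0,"ay":0,"az":0,"claw":1},
    {"x":0,"y":4.2,"z":-5.5,"ax":0,"ay":0,"az":0,"claw":2},
    {"x":0,"y":4.2,"z":-6,"ax":0,"ay":0,"az":0,"claw":3},
    {"x":0,"y":4.2,"z":-6,"ax":0,"ay":0,"az":0,"claw":3},
  ],
)

```text
time_s: 13.75
position: [574.4, 189.3, 268.8]
ee_rot: [0.999, -0.044, 0.0, -0.0]
wrist_force: [0.4, 0.6, -0.8]
opening: 30.0
```

```bash
python3 prof.py; python3 -c "
from h import *
print(arm.get_obs()['q'])
p=np.array([569.4,141.2,0])+55*np.array([.0872,.9962,0]);p[2]=268;print(p)
rel(p,-5);rel(p,175)"
```

```text
top0 board s [121.4 122.2 122.9] 1989
top0 blue 80 8 [105.8 106.9 107.4]
top0 blue 92 56 [105.1 106.1 106.9]
top0 blue 104 74 [105.7 106.7 107.7]
top0 blue 116 93 [106.4 107.5 113.1]
top0 blue 128 121 [107.2 108.5 117.1]
top0 blue 140 85 [107.7 109.3 116.3]
top0 blue 152 56 [108.3 109.7 115.2]
top0 blue 164 30 [109.2 110.  112. ]
top0 blue 176 54 [109.6 110.8 111.6]
top0 blue 188 86 [110.3 112.  120.1]
top0 blue 200 44 [111.  111.9 113.1]
top0 blue 212 126 [112.3 116.3 122.4]
wrist board s [120.4 120.7 121.1] 3516
wrist ply 80 35 [ 92.8 120.5 120.8]
wrist ply 92 246 [92.9 93.7 94.6]
wrist ply 104 319 [93.7 94.6 95.5]
wrist ply 116 418 [ 94.6  95.7 102.7]
wrist ply 128 643 [ 95.7  97.  106.3]
wrist ply 140 587 [ 96.8  98.4 120.9]
wrist ply 152 419 [ 97.8  98.9 121. ]
wrist ply 164 426 [ 98.7 100.  121.1]
wrist ply 176 1406 [ 63.8  96.  121. ]
wrist ply 188 1028 [100.7 103.4 121.1]
wrist ply 200 4488 [102.2 126.  134.1]
wrist ply 212 1544 [102.7 107.1 123.7]
wrist board s [120.4 120.7 121.1] 3516
[2.57811931e-01 4.14987266e-01 1.33822390e+00 4.76221301e-05
 1.38893991e+00 1.91665876e+00]
[574.196 195.991 268.   ]
xyz cm [-0.07 -0.67  0.02] turn [-2.000e-02  3.000e-02 -9.005e+01]
xyz cm [-0.07 -0.67  0.02] turn [3.000e-02 2.000e-02 8.995e+01]
```

send_rows(
  series=[
    {"x":0,"y":0,"z":0,"ax":0,"ay":0,"az":-9,"claw":3},
    {"x":0,"y":0,"z":0,"ax":0,"ay":0,"az":-18,"claw":3},
    {"x":0,"y":0,"z":0,"ax":0,"ay":0,"az":-27,"claw":3},
    {"x":0,"y":0,"z":0,"ax":0,"ay":0,"az":-36,"claw":3},
    {"x":0,"y":0,"z":0,"ax":0,"ay":0,"az":-45,"claw":3},
    {"x":0,"y":0,"z":0,"ax":0,"ay":0,"az":-54,"claw":3},
    {"x":0,"y":0,"z":0,"ax":0,"ay":0,"az":-63,"claw":3},
    {"x":0,"y":0,"z":0,"ax":0,"ay":0,"az":-72,"claw":3},
    {"x":0,"y":0,"z":0,"ax":0,"ay":0,"az":-81,"claw":3},
    {"x":-0.05,"y":0,"z":0,"ax":0,"ay":0,"az":-88,"claw":3},
    {"x":-0.05,"y":0,"z":0,"ax":0,"ay":0,"az":-90,"claw":3},
    {"x":-0.05,"y":0,"z":0,"ax":0,"ay":0,"az":-90,"claw":3},
  ],
)

```text
time_s: 15.3
position: [573.8, 189.2, 268.2]
ee_rot: [0.738, 0.675, -0.0, -0.0]
wrist_force: [-0.5, -0.1, 0.1]
opening: 29.8
```

```bash
python3 - <<'E'
from h import *
o=arm.get_obs();P=o['position'];Rm=R.from_quat(o['ee_rot']).as_matrix();print(P,o['opening'])
c=shot('wrist');save(c,'w8.png');W=cloud(c);T=(W-P)@Rm
hsv=cv2.cvtColor(c['pixels'],cv2.COLOR_RGB2HSV)
m=((W>(535,135,165))&(W<(610,225,192))).all(-1)&(hsv[...,1]>60)
p=T[m];print(len(p),p.mean(0),np.percentile(p,[2,98],axis=0).round(1))
p=np.array([569.4+.5,141.2,0])+55*np.array([.0872,.9962,0]);p[2]=180;rel(p,-5)
E
```

```text
[573.83716384 189.24627115 268.20690114] 29.788847831562833
1642 [-4.21787216  0.23722423 86.32304448] [[-45.2  -4.4  81.3]
 [ 34.4   4.9  91.7]]
xyz cm [0.69 0.03 8.83] turn [-0.03  0.01 -0.17]
```

View pics/w8.png

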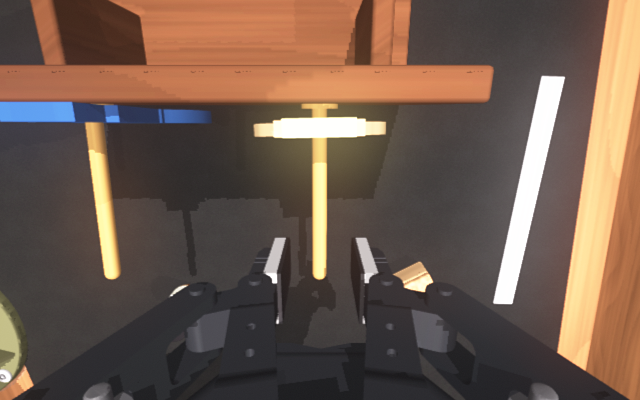

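The wrist view shows the peg (320,200) centred between the fingers (280 and 360), and the caul at (320,127) a little short of the board, square to it. I'll descend straddling the peg and push.

send_rows(
  series=[
    {"x":0,"y":0.03,"z":2.5,"ax":0,"ay":0,"az":0,"claw":3},
    {"x":0,"y":0.03,"z":5,"ax":0,"ay":0,"az":0,"claw":3},
    {"x":0,"y":0.03,"z":7.5,"ax":0,"ay":0,"az":0,"claw":3},
    {"x":0,"y":0.03,"z":8.8,"ax":0,"ay":0,"az":0,"claw":3},
    {"x":1,"y":0.03,"z":8.8,"ax":0,"ay":0,"az":0,"claw":3},
    {"x":2,"y":0.03,"z":8.8,"ax":0,"ay":0,"az":0,"claw":3},
    {"x":3,"y":0.03,"z":8.8,"ax":0,"ay":0,"az":0,"claw":3},
    {"x":3.5,"y":0.03,"z":8.8,"ax":0,"ay":0,"az":0,"claw":3},
    {"x":4,"y":0.03,"z":8.8,"ax":0,"ay":0,"az":0,"claw":3},
    {"x":4.3,"y":0.03,"z":8.8,"ax":0,"ay":0,"az":0,"claw":3},
    {"x":4.5,"y":0.03,"z":8.8,"ax":0,"ay":0,"az":0,"claw":3},
    {"x":4.5,"y":0.03,"z":8.8,"ax":0,"ay":0,"az":0,"claw":3},
  ],
)

```text
time_s: 16.85
position: [578.2, 233.9, 180.6]
ee_rot: [0.738, 0.675, -0.0, -0.0]
wrist_force: [-0.5, -0.4, -0.8]
opening: 30.1
```

```bash
python3 prof.py | grep wrist
```

```text
wrist ply 176 710 [62.4 75.2 83. ]
wrist ply 188 1120 [ 84.9 111.1 116.5]
wrist ply 200 1857 [105.7 116.8 121.8]
wrist ply 212 5353 [108.  114.2 117.7]
wrist ply 224 32 [ 80.7  92.5 110.3]
wrist blue 176 25 [110.3 110.7 111.7]
wrist blue 188 105 [110.4 111.6 113.3]
```

send_rows(
  series=[
    {"x":0.1,"y":0,"z":0,"ax":0,"ay":0,"az":0,"claw":3},
    {"x":0.2,"y":0,"z":0,"ax":0,"ay":0,"az":0,"claw":3},
    {"x":0.3,"y":0,"z":0,"ax":0,"ay":0,"az":0,"claw":3},
    {"x":0.3,"y":0,"z":0,"ax":0,"ay":0,"az":0,"claw":3},
  ],
)

```text
time_s: 17.4
position: [578.4, 237.0, 180.6]
ee_rot: [0.738, 0.675, -0.0, -0.0]
wrist_force: [0.9, -0.1, -0.4]
opening: 30.0
```

send_rows(
  series=[
    {"x":0.05,"y":0,"z":0,"ax":0,"ay":0,"az":0,"claw":3},
    {"x":0.1,"y":0,"z":0,"ax":0,"ay":0,"az":0,"claw":3},
    {"x":0.15,"y":0,"z":0,"ax":0,"ay":0,"az":0,"claw":3},
    {"x":0.15,"y":0,"z":0,"ax":0,"ay":0,"az":0,"claw":3},
  ],
)

```text
time_s: 17.9
position: [578.5, 238.3, 180.5]
ee_rot: [0.738, 0.675, -0.0, 0.0]
wrist_force: [-0.1, -2.4, 0.2]
opening: 29.6
```

send_rows(
  series=[
    {"x":0.05,"y":0,"z":0,"ax":0,"ay":0,"az":0,"claw":3},
    {"x":0.1,"y":0,"z":0,"ax":0,"ay":0,"az":0,"claw":3},
    {"x":0.1,"y":0,"z":0,"ax":0,"ay":0,"az":0,"claw":3},
  ],
)

```text
time_s: 18.27
position: [578.6, 238.8, 180.4]
ee_rot: [0.738, 0.675, -0.001, 0.0]
wrist_force: [-2.5, -6.5, -0.5]
opening: 29.9
```

```bash
python3 prof.py | grep wrist
```

```text
wrist ply 176 711 [66.3 77.9 85.7]
wrist ply 188 465 [ 87.9  96.  113.6]
wrist ply 200 924 [103.4 120.8 122.1]
wrist ply 212 5318 [111.6 117.8 121.4]
wrist ply 224 87 [ 86.  114.8 115.5]
wrist blue 188 100 [110.5 111.6 113.5]
```

Firm contact against the board (about 6.5 N). I'll back out along the peg and rise.

send_rows(
  series=[
    {"x":-0.5,"y":0,"z":0,"ax":0,"ay":0,"az":0,"claw":3},
    {"x":-1.5,"y":0,"z":0,"ax":0,"ay":0,"az":0,"claw":3},
    {"x":-3,"y":0,"z":0,"ax":0,"ay":0,"az":0,"claw":3},
    {"x":-4.5,"y":0,"z":0,"ax":0,"ay":0,"az":0,"claw":3},
    {"x":-5,"y":0,"z":0,"ax":0,"ay":0,"az":0,"claw":3},
    {"x":-5,"y":0,"z":-2,"ax":0,"ay":0,"az":0,"claw":3},
    {"x":-5,"y":0,"z":-5,"ax":0,"ay":0,"az":0,"claw":3},
    {"x":-5,"y":0,"z":-8.8,"ax":0,"ay":0,"az":0,"claw":3},
    {"x":-9,"y":0,"z":-10,"ax":0,"ay":0,"az":0,"claw":3},
    {"x":-13,"y":0,"z":-10,"ax":0,"ay":0,"az":0,"claw":3},
    {"x":-14,"y":0,"z":-10,"ax":0,"ay":0,"az":0,"claw":3},
    {"x":-14,"y":0,"z":-10,"ax":0,"ay":0,"az":0,"claw":3},
  ],
)

```text
time_s: 19.82
position: [566.4, 99.7, 280.7]
ee_rot: [0.738, 0.675, 0.0, -0.0]
wrist_force: [-0.4, 0.0, 0.5]
opening: 29.8
```

```bash
python3 prof.py | grep wrist; python3 chk.py 9
```

```text
wrist board s [120.8 121.1 121.4] 768
wrist ply 80 17 [106.2 106.4 106.6]
wrist ply 92 445 [105.9 106.4 106.8]
wrist ply 104 562 [106.4 106.8 107.3]
wrist ply 116 657 [106.8 107.3 107.9]
wrist ply 128 222 [107.2 107.6 108. ]
wrist ply 176 697 [61.5 76.2 89.5]
wrist ply 188 8 [60.9 62.7 69.1]
wrist board s [120.8 121.1 121.4] 768
wrist blue 92 483 [104.5 105.  105.5]
wrist blue 104 585 [105.1 105.7 106.3]
wrist blue 116 697 [105.8 106.3 107.7]
wrist blue 128 410 [106.4 106.8 107.3]
[566.36821425 100.37208518 280.53816126] 30.180836584273052 [-0.47564283 -0.58639796 -1.56051227] 19.875
wrist bout 2019 s min/med/max [106.  107.1 108.1] x 524.2 635.0 z 84.5 128.6
wrist board face s 107.2
scene tab 32 s min/med/max [111.9 114.  115.7] x 557.7 606.5 z 188.0 214.7
```

View pics/m9.png

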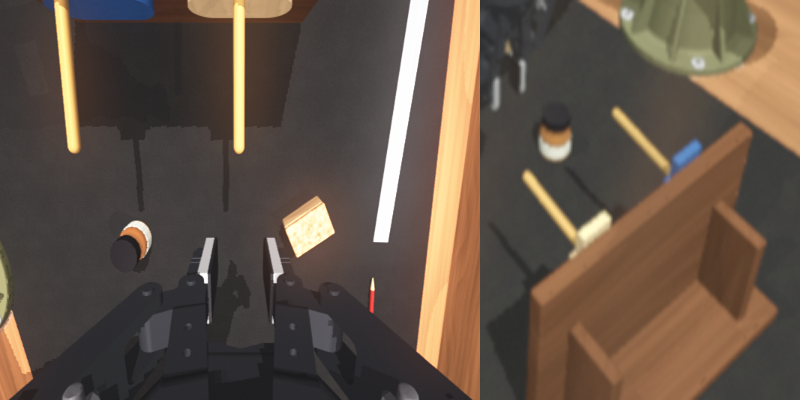

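Our caul hangs on its peg (left part (240,5)) beside the blue one, about 1 mm nearer the board at the bouts. The jar and sanding block stand as before.

```bash
python3 -c "
from station import arm
print(arm.job_done())"
```

```text
the job is handed in; nothing more can be done
None
```

The middle-sized plywood caul is off its stand and hanging by its eye on the empty peg, pushed back against the board. I handed the job in at about 20 s, with the gripper well clear.

- **First push:** pushing high on the tab tipped the top against the board and left the eye about 9 mm short. I pushed again at eye height, fingers on either side of the peg, until the contact force rose to about 6.5 N. That was the highest reading during the pushes.
- **Resting against the board:** after I backed away, the caul's front stood 13–15 mm out from the board at the bouts. The blue caul stands 14–16 mm out there. Allowing for the 10 mm plate, ours is back as far as the blue one, with a similar slight tilt.
- **Other things on the bench:** in the last picture the blue caul, glue jar and sanding block look as they were. I did not measure their positions again. The plane, the violin and the other look-alikes were out of view in that picture, but the arm did not work near the plane or the violin.
- **Disagreement between views:** the cameras put the board's face 1–2 mm apart, within their stated accuracy, so I relied on contact force and the comparison with the blue caul.

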